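Line up the reagent bottles by size

TASK

Stand the four brown reagent bottles in the white bottle tray in order of size, one in each round recess: the smallest in the recess at the end nearest the balance, then the next larger, and so on to the largest at the far end. Set each one down gently, upright and in the middle of its rubber pad - do not drop it or tip it over - and leave the small glass flask where it stands.

Things in the scene. Friction and masses are not known exactly. Their poses are not given: they have to be found in the camera images.
- bottle_a: The smallest of the four closed brown glass bottles with blue screw caps and a white label band: body 36 mm in diameter, straight-sided up to 40 mm, 74 mm tall overall; round cap 32 mm in diameter, 22 mm high, at the very top (a good place to grip, from above). About 65 g. Loose and upright. Origin: centre of its underside; z up through the cap. Its yaw does not matter.
- bottle_b: The second smallest of the four closed brown glass bottles with blue screw caps and a white label band: body 46 mm in diameter, straight-sided up to 52 mm, 91 mm tall overall; round cap 40 mm in diameter, 25 mm high, at the very top (a good place to grip, from above). About 115 g. Loose and upright. Origin: centre of its underside; z up through the cap. Its yaw does not matter.
- bottle_c: The second largest of the four closed brown glass bottles with blue screw caps and a white label band: body 56 mm in diameter, straight-sided up to 62 mm, 105 mm tall overall; round cap 54 mm in diameter, 28 mm high, at the very top (a good place to grip, from above). About 200 g. Loose and upright. Origin: centre of its underside; z up through the cap. Its yaw does not matter.
- bottle_d: The largest of the four closed brown glass bottles with blue screw caps and a white label band: body 70 mm in diameter, straight-sided up to 90 mm, 143 mm tall overall; round cap 54 mm in diameter, 28 mm high, at the very top (a good place to grip, from above). About 400 g. Loose and upright. Origin: centre of its underside; z up through the cap. Its yaw does not matter.
- pad_1: Grey round rubber pad, 81 mm wide, in the first (at the end to the robot's right, -y) of four equal round recesses (84 mm wide, 95 mm apart in a row) of the white bottle tray (fixed, 400 x 110 mm, 14 mm high, low grips at its ends). Origin: centre of the pad's upper face, 7 mm above the bench, 7 mm below the tray's top. y axis along the row from pad_1 to pad_4, x across it, z up.
- pad_2: Grey round rubber pad, 81 mm wide, in the second from the robot's right of four equal round recesses (84 mm wide, 95 mm apart in a row) of the white bottle tray (fixed, 400 x 110 mm, 14 mm high, low grips at its ends). Origin: centre of the pad's upper face, 7 mm above the bench, 7 mm below the tray's top. y axis along the row from pad_1 to pad_4, x across it, z up.
- pad_3: Grey round rubber pad, 81 mm wide, in the third from the robot's right of four equal round recesses (84 mm wide, 95 mm apart in a row) of the white bottle tray (fixed, 400 x 110 mm, 14 mm high, low grips at its ends). Origin: centre of the pad's upper face, 7 mm above the bench, 7 mm below the tray's top. y axis along the row from pad_1 to pad_4, x across it, z up.
- pad_4: Grey round rubber pad, 81 mm wide, in the fourth (at the end to the robot's left, +y) of four equal round recesses (84 mm wide, 95 mm apart in a row) of the white bottle tray (fixed, 400 x 110 mm, 14 mm high, low grips at its ends). Origin: centre of the pad's upper face, 7 mm above the bench, 7 mm below the tray's top. y axis along the row from pad_1 to pad_4, x across it, z up.
- balance: White laboratory balance, round steel pan, grey display panel, 250 mm deep (x), 180 mm wide (y), 71 mm high, fixed. It stands 0.6 m out to the robot's left (+y) or right (-y); a grey stirring hotplate with a round white plate, up to 130 mm high, stands on the other side. Origin: centre of its underside.
- flask: Small clear stoppered conical flask, 51 mm wide at the foot, 99 mm tall, 90 g, loose, among the bottles on the robot's side of the tray; not part of the job. Origin: centre of its underside, z up. Other bystanders: a marker and a scoop lie flat beside it; around the tray a tube rack (53 mm high), dishes (45 mm), a beaker (88 mm), a wash bottle (195 mm).

How it is judged:
By the outcome, as a careful person would: the job done as asked, in the order asked, and still so for the second after the job is handed in, with the robot touching nothing.
It also fails if it takes over 96 s, if anything falls off the work surface, if the arm or the gripper's body presses on something with over 40 N, if the wrist force passes 120 N, or if a joint passes its speed limit or range.

ROBOT

A 6-joint arm with a two-finger parallel gripper is mounted at the origin on the work surface. World frame = base frame: x ahead of the robot, y to its left, z up, the work surface at z = 0. Lengths are in m, angles in rad, forces in N, time in s.
With the tool pointing down it reaches from about 0.35 to 0.975 m from the base axis. Payload 17.4 kg.
Tool frame: the origin (TCP) lies where the fingers leave the gripper's body, on its centre line; the fingertips stand 73 mm ahead of it and the grasp point (between the pads) lies 54 mm ahead of it; z points along the fingers, x is the direction in which the jaws open and shut, and the axes are right-handed (so a half turn about z gives the same grasp; the last joint's range is limited). The gripper opens to 85 mm and grips with 20 to 120 N. Pads are 22 mm wide; open, the fingers measure 114 mm over their backs; the gripper's body (76 mm by 85 mm) begins 54 mm behind the grasp point. The pads swing forward as they close: fully open they stand 13 mm farther back than shut.
Start: joints at [1.272, 0.116, 1.442, -0, 1.584, -0.038], TCP at [0.174, 0.652, 0.304] pointing down, gripper open.
Joint ranges: [-2.83, 2.83], [-0.83, 2.19], [0.07, 2.5], [-1.14, 4.28], [0.01, 3], [-2.97, 2.97]. Speed limits (rad/s): [1.89, 1.89, 2.22, 3.14, 3.14, 3.14].

INTERFACE

Orientations are given as a unit quaternion [w, x, y, z].
In Python, from workcell import env gives the robot as it stands.
- The arm moves only by the tool play_rows, never from a script. Its argument "increments" is one flat list of numbers, 7 for each row, row after row: the finger opening in m, from 0 to 0.0854, then the shift along the world's x, y, z in m, then the turn, a rotation vector about the world's x, y, z in degrees. In form: [grip, tx, ty, tz, ax, ay, az, grip, tx, ty, tz, ax, ay, az, ...]. A call has 1 to 10 rows; each row is the pose to reach, as a shift and turn from the pose commanded when the call began; what a row does not reach only later rows make up. A row lasts 1/10 s, in which the tool goes at most 50 mm and 8.59 degrees, less where a joint would pass 70% of its speed; a pose out of reach is approached as far as the arm can. A call with a gripper value outside its range is refused whole. The fingers move at their own pace and stop on an object; "force" is the grip in N (left out, the last holds). Time passes only in rows, so rows that repeat a pose let the fingers close. It gives the time, the measured TCP pose, the force and the opening at its end, in the units of the state.
- env.get_state(): the state, without advancing time (a new reading comes with each control period).
- env.get_image(name): name is "side" or "top"; returns the picture (400x640x3 uint8, blue, green, red); there is no depth.
- env.get_calibration(name): a dict with "fov_y" (degrees; the focal length in pixels is half the picture's height over the tangent of half this angle, whatever the lens; pixels are square), "cx", "cy" (the principal point, pixels), "R" (3x3) and "t" (3): a world point X has camera coordinates R X + t. Camera axes: x right, y down, z forward; pixel columns grow to the right and rows downward; lengths in m; the calibration is good to about 2 mm. A picture is of the moment at which its call begins. get_calibration takes no time and is no camera call.
- env.sign_off(): hands the job in, once; it reports no verdict.
The state is a dict: "clock": time; "joints": joint angles; "joint_velocities": joint speeds; "joint_torque": joint torques, N m; "eef_pos": TCP position; "tool_rot": TCP orientation; "wrist_force": force on the tool from outside, world axes, zero at the start; "moment": the same for the moment, N m; "finger_gap": opening from 0.0 (shut) to 1.0 (fully open).
Only numpy, scipy, OpenCV 4.12 (cv2) and the standard library are available. Lean on these libraries where they do the work, as an engineer would, in place of code of your own. Each camera call takes 0.05 s, during which the arm holds its last target. There are 200 camera calls.

## Working session

There is one attempt and no reset: what is moved stays moved. The work goes in short steps, Python scripts to look and compute and a tool call to move; the robot and the scene stay as the last step left them, time stands still between calls to the robot, and variables do not carry over. Pictures are saved under pics/ and viewed, about 12 in all and at most 16, crops included, and the job is handed in when it is done.

Besides the shell and the picture viewer there is one more tool, called after "Request:" as name(argument=value, ...) on one line, values as JSON. play_rows: Moves the arm, as the interface text tells. Its arguments: {"type":"object","properties":{"increments":{"type":"array","items":{"type":"number"}},"force":{"type":"number"}},"required":["increments"]}

```bash
mkdir -p pics; ls; python3 - <<'E'
from workcell import env
import cv2
for n in("top","side"):
    c=env.get_calibration(n); print(n,c); cv2.imwrite(f"pics/{n}0.png",env.get_image(n))
print(env.get_state())
E
```

```text
pics
top {'fov_y': 45.227571689783915, 'cx': 323.1809575223697, 'cy': 209.35718871399374, 'R': array([[-1.13849780e-03, -9.99854180e-01,  1.70388832e-02],
       [-9.95595102e-01, -4.64081422e-04, -9.37559441e-02],
       [ 9.37501800e-02, -1.70705696e-02, -9.95449396e-01]]), 't': array([-0.03608434,  0.53255435,  1.94619125])}
side {'fov_y': 44.91447391076204, 'cx': 303.45740207235207, 'cy': 198.18912936884817, 'R': array([[-0.71906923, -0.69478259,  0.01471694],
       [-0.36540521,  0.35999513, -0.85841862],
       [ 0.59111629, -0.62264007, -0.5127386 ]]), 't': array([0.37879825, 0.24728786, 1.28767342])}
{'clock': 0.1, 'joints': array([ 1.27223126e+00,  1.16429658e-01,  1.44220503e+00, -1.24204853e-05,
        1.58398355e+00, -3.78319882e-02]), 'joint_velocities': array([-5.66465868e-04, -3.81167775e-04, -2.11769038e-03,  8.39976489e-05,
       -7.27732686e-04, -1.25814334e-03]), 'joint_torque': array([ 2.29965983e-03, -7.33670855e+01, -6.33790612e+01,  3.52909365e-05,
        5.16208936e-03, -1.23509352e-05]), 'eef_pos': array([0.17401168, 0.6520865 , 0.30323752]), 'tool_rot': array([ 3.01843626e-04,  7.93028608e-01,  6.09184179e-01, -4.14588171e-04]), 'wrist_force': array([-0.19606079,  0.11928482,  0.83122752]), 'moment': array([-0.0306144 ,  0.05417687,  0.01771159]), 'finger_gap': 1.002953067855072}
```

View pics/top0.png

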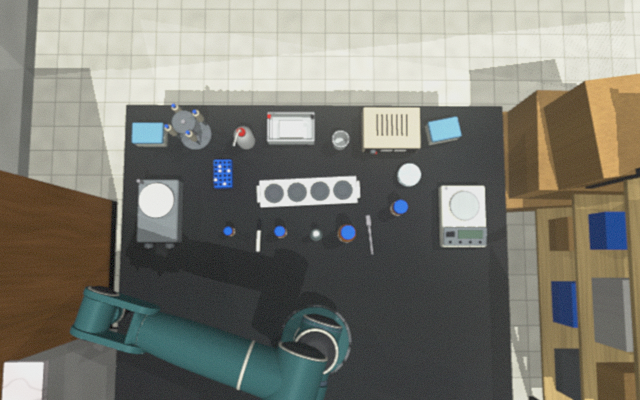

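View pics/side0.png

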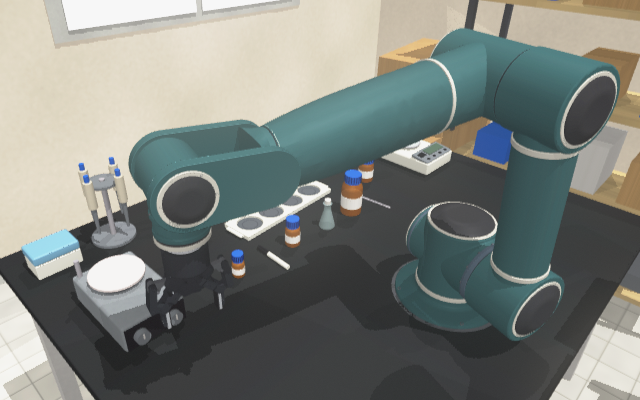

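Top view: the row of pads is at px (274–343, ~191). The balance is on the right, at −y, so a goes to pad_1 and d to pad_4. The caps are a (228,231), b (280,231), d (347,233) and c (400,207), and the flask is at (316,235). Next I'll measure these.

```bash
cat > h.py <<'E'
import numpy as np, cv2
from scipy.optimize import least_squares
from workcell import env
DIM=dict(a=(.016,.022,.074),b=(.020,.025,.091),c=(.027,.028,.105),d=(.027,.028,.143))  # cap r, cap h, height
PAD_ORDER=dict(a=0,b=1,c=2,d=3)
def proj(n,X):
    c=env.get_calibration(n); f=200/np.tan(np.radians(c["fov_y"]/2))
    p=np.atleast_2d(X)@c["R"].T+c["t"]; return np.c_[f*p[:,0]/p[:,2]+c["cx"],f*p[:,1]/p[:,2]+c["cy"]]
def hullc(n,x,y,r,z0,z1):
    t=np.linspace(0,2*np.pi,64,endpoint=False); k=np.c_[x+r*np.cos(t),y+r*np.sin(t)]
    P=np.vstack([proj(n,np.c_[k,np.full(64,z)]) for z in (z0,z1)]).astype(np.float32)
    m=cv2.moments(cv2.convexHull(P)); return np.array([m["m10"],m["m01"]])/m["m00"], m["m00"]
def fit(obs,r,z0,z1,x0=(.55,0)):   # obs: list (view,uv)
    f=lambda q:np.concatenate([hullc(n,q[0],q[1],r,z0,z1)[0]-u for n,u in obs])
    s=least_squares(f,x0); return s.x,f(s.x)
def blobs(mask,w,amin=10):
    n,l,st,c=cv2.connectedComponentsWithStats(cv2.dilate(mask.astype(np.uint8),np.ones((3,3))))
    out=[]
    for i in range(1,n):
        if st[i,4]<amin: continue
        yy,xx=np.nonzero(l==i); ww=w[yy,xx]
        out.append((np.array([(xx*ww).sum(),(yy*ww).sum()])/ww.sum(),ww.sum(),st[i]))
    return out
def blue(img):
    i=img.astype(float); w=np.clip((i[...,0]-np.maximum(i[...,1],i[...,2])*1.0-15)/90,0,1)
    h=cv2.cvtColor(img,cv2.COLOR_BGR2HSV); return ((h[...,0]>105)&(h[...,0]<125)&(h[...,1]>150)&(h[...,2]>70)),w
E
python3 - <<'E'
from h import *
for n in("top","side"):
    im=cv2.imread(f"pics/{n}0.png"); m,w=blue(im)
    for b in blobs(m,w): print(n,b[0].round(2),round(b[1],1),b[2])
im=cv2.imread("pics/top0.png"); g=cv2.cvtColor(im,cv2.COLOR_BGR2GRAY)
print(g[191,255:365])
c=cv2.resize(im[160:250,210:420],None,fx=3.8,fy=3.8,interpolation=cv2.INTER_CUBIC); cv2.imwrite("pics/crop.png",c)
E
```

```text
top [172.82 105.15] 9.4 [171 104   5   4  19]
top [193.78 111.02] 10.4 [192 109   5   5  22]
top [165.88 125.63] 10.4 [164 124   5   5  22]
top [187.12 131.78] 10.1 [185 130   5   5  22]
top [222.66 173.33] 407.7 [212 158  22  32 633]
top [400.34 206.28] 153.2 [393 199  16  15 208]
top [610.26 230.4 ] 653.1 [ 589  211   39   39 1421]
top [227.38 230.49] 58.9 [222 225  11  11 101]
top [279.11 230.69] 86.8 [273 225  13  12 131]
top [347.65 231.89] 154.5 [340 225  16  15 199]
top [566.35 303.56] 347.3 [ 552  281   26   47 1076]
side [493.04 143.12] 744.6 [ 472  121   41   44 1311]
side [111.1  160.09] 24.8 [108 157   7   8  49]
side [369.73 162.42] 10.8 [366 160   8   5  30]
side [ 81.1  166.09] 27.7 [ 78 162   7   9  55]
side [116.94 171.57] 27.9 [114 168   7   9  55]
side [352.91 176.  ] 174.9 [344 168  19  18 267]
side [ 85.64 178.24] 32.4 [ 82 174   8  10  67]
side [292.46 220.25] 114.8 [285 214  15  16 173]
side [237.13 255.19] 113.4 [230 249  14  15 185]
[ 69 132 207 234 227 222 232 234 225 176 125 106 114 113 115 116 114 116
 118 118 118 117 119 115 109 114 110 125 173 226 236 224 171 122 110 114
 115 120 121 120 117 119 118 121 122 119 115 112 112 117 119 160 218 233
 224 169 124 116 113 113 118 119 118 118 119 117 119 119 115 117 116 115
 118 122 164 222 235 222 157 118 116 115 113 120 119 118 118 126 121 121
 122 116 118 113 117 118 126 180 229 233 233 229 235 235 214 115  62  67
  71  69]
```

View pics/crop.png

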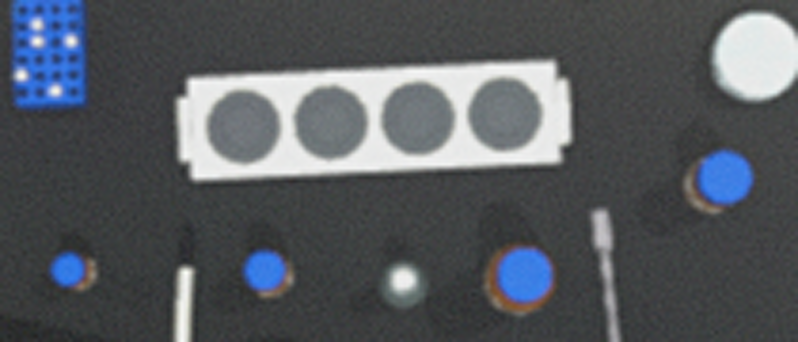

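The crop shows four upright caps, with the flask (pale disc) between b and d. The widest visible brown body, at px 347, is d. Fitting positions next.

```bash
python3 - <<'E'
from h import *
top=dict(a=(227.38,230.49),b=(279.11,230.69),c=(400.34,206.28),d=(347.65,231.89))
side=dict(a=(237.13,255.19),b=(292.46,220.25),d=(352.91,176.0))
for k in top:
    r,h,H=DIM[k]
    print(k,"top",fit([("top",np.array(top[k]))],r,H-h,H)[0].round(4),end=" ")
    if k in side:
        print("side",fit([("side",np.array(side[k]))],r,H-h,H)[0].round(4),"both",*[v.round(4) for v in fit([("top",np.array(top[k])),("side",np.array(side[k]))],r,H-h,H)])
    else: print()
for n in("top","side"):
    im=cv2.imread(f"pics/{n}0.png"); g=cv2.cvtColor(im,cv2.COLOR_BGR2GRAY).astype(float)
    P=[]
    x0,x1,y0,y1=(255,362,172,210) if n=="top" else (225,332,178,238)
    sub=np.clip((210-g[y0:y1,x0:x1])/80,0,1)
    nn,l,st,c=cv2.connectedComponentsWithStats((sub>.55).astype(np.uint8))
    for i in range(1,nn):
        if 80<st[i,4]<500 and st[i,0]>0 and st[i,1]>0:
            m=cv2.dilate((l==i).astype(np.uint8),np.ones((3,3)))
            yy,xx=np.nonzero(m); w=sub[yy,xx]; u=np.array([(xx*w).sum(),(yy*w).sum()])/w.sum()+[x0,y0]
            q=fit([(n,u)],.0415,.0105,.0106,(.6,0))[0]; P.append(q); print(n,u.round(2),st[i,4],hullc(n,*q,.0415,.0105,.0106)[1].round(),q.round(4))
    P=np.array(P); 
    if len(P)>1:print(np.linalg.norm(np.diff(P,axis=0),axis=1).round(4))
E
```

```text
a top [0.444  0.3473] side [0.4457 0.3427] both [0.4446 0.3447] [ 0.6574 -0.1681 -0.3087  0.5002]
b top [0.4423 0.1397] side [0.4452 0.1328] both [0.443  0.1361] [ 0.9038 -0.1845 -0.2639  0.7403]
c top [ 0.5387 -0.3422] 
d top [ 0.435 -0.129] side [ 0.4376 -0.135 ] both [ 0.4354 -0.1307] [ 0.4459 -0.0979 -0.2974  0.6619]Traceback (most recent call last):
  File "<stdin>", line 20, in <module>
AttributeError: 'float' object has no attribute 'round'
```

```bash
cat > pads.py <<'E'
from h import *
def pads(n,im):
    g=cv2.cvtColor(im,cv2.COLOR_BGR2GRAY).astype(float); P=[]
    x0,x1,y0,y1=(255,362,172,210) if n=="top" else (225,332,178,238)
    sub=np.clip((210-g[y0:y1,x0:x1])/80,0,1)
    nn,l,st,c=cv2.connectedComponentsWithStats((sub>.55).astype(np.uint8))
    for i in range(1,nn):
        if 80<st[i,4]<500 and st[i,0]>0 and st[i,1]>0:
            m=cv2.dilate((l==i).astype(np.uint8),np.ones((3,3)))
            yy,xx=np.nonzero(m); w=sub[yy,xx]; u=np.array([(xx*w).sum(),(yy*w).sum()])/w.sum()+[x0,y0]
            q=fit([(n,u)],.0415,.0105,.0106,(.6,0))[0]; P.append(q)
            print(n,u.round(2),st[i],round(w.sum()),round(hullc(n,*q,.0415,.0105,.0106)[1]),q.round(4))
    return np.array(P)
E
python3 - <<'E'
from pads import *
for n in("top","side"):
    P=pads(n,cv2.imread(f"pics/{n}0.png")); print(np.linalg.norm(np.diff(P,axis=0),axis=1).round(4))
im=cv2.imread("pics/side0.png")[140:290,215:415]
cv2.imwrite("pics/c2.png",cv2.resize(im,None,fx=4,fy=4,interpolation=cv2.INTER_CUBIC))
s=env.get_state(); p=s["eef_pos"]
for n in("top","side"): print(n,proj(n,[p,p-[0,0,.073]]).round(1))
E
```

```text
top [342.37 189.61] [ 78   9  19  19 282] 288 310 [ 0.6165 -0.1164]
top [296.58 191.77] [ 33  11  19  19 282] 289 312 [0.6072 0.0737]
top [319.47 190.71] [ 56  10  19  19 284] 287 311 [ 0.6118 -0.0212]
top [273.58 192.92] [ 10  12  19  19 283] 290 313 [0.6023 0.1689]
[0.1903 0.095  0.1904]
side [249.56 223.03] [ 12  40  26  12 236] 240 301 [0.6028 0.1674]
[]
top [[124.3 305.6]
 [132.4 303.4]]
side [[189.7 290.5]
 [194.  321.5]]
```

View pics/c2.png

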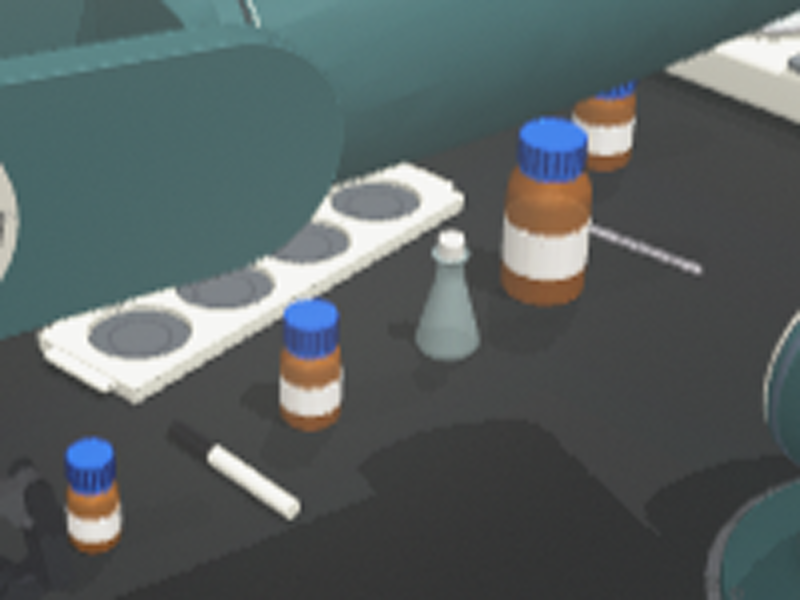

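The side crop shows a, b and d fully clear, and c partly hidden. The cap flanks are darker there, so I'll refit with a binary hue mask.

```bash
cat >> h.py <<'E'
def caps(n,im,amin=25):
    """soft hue-based cap mask -> list of (centroid, area)"""
    up=cv2.resize(im,None,fx=4,fy=4,interpolation=cv2.INTER_LINEAR).astype(float)
    m=(up[...,0]-up[...,2]>38)&(up[...,0]>1.45*up[...,2])&(up[...,0]-up[...,1]>22)
    k,l,st,c=cv2.connectedComponentsWithStats(m.astype(np.uint8))
    return [(((c[i]+.5)/4-.5),st[i,4]/16) for i in range(1,k) if amin*16<st[i,4]<400*16]
def locate(ims,est):
    """est {k:(x,y)}; z base optional third"""
    C={n:caps(n,im) for n,im in ims.items()}; out={}
    for k,e in est.items():
        r,h,H=DIM[k]; z=e[2] if len(e)>2 else 0; obs=[]
        for n in ims:
            p,A=hullc(n,e[0],e[1],r,z+H-h,z+H)
            if not C[n]: continue
            u,a=min(C[n],key=lambda t:np.hypot(*(t[0]-p)))
            if np.hypot(*(u-p))>9 or abs(a/A-1)>.35: print(k,n,"miss",u,a,A); continue
            print(k,n,u.round(1),"area",round(a),round(A),fit([(n,u)],r,z+H-h,z+H,e[:2])[0].round(4)); obs.append((n,u))
        if obs: out[k],res=fit(obs,r,z+H-h,z+H,e[:2]); print("  ->",out[k].round(4),res.round(2))
    return out
E
python3 - <<'E'
from h import *
locate({n:cv2.imread(f"pics/{n}0.png") for n in("top","side")},dict(a=(.4446,.3447),b=(.443,.136),c=(.5387,-.342),d=(.4354,-.1307)))
E
```

```text
a top [227.2 230.4] area 74 59 [0.4443 0.348 ]
a side [237.1 255.6] area 154 147 [0.4443 0.3439]
  -> [0.4437 0.3456] [ 0.62  0.14 -0.33  0.36]
b top [278.9 230.6] area 103 85 [0.4428 0.1404]
b side [292.4 221.3] area 177 176 [0.4413 0.137 ]
  -> [0.442  0.1388] [ 0.4   0.21 -0.56  0.15]
c top [400.4 206.2] area 181 163 [ 0.539  -0.3425]
c side miss [352.48194981 176.59597812] 242.8125 177.39641668554395
  -> [ 0.539  -0.3425] [-0.  0.]
d top [347.7 231.8] area 170 161 [ 0.4354 -0.1292]
d side [352.5 176.6] area 243 233 [ 0.436  -0.1308]Traceback (most recent call last):
  File "<stdin>", line 2, in <module>
  File "h.py", line 44, in locate
    if obs: out[k],res=fit(obs,r,z+H-h,z+H,e[:2]); print("  ->",out[k].round(4),res.round(2))
                       ~~~^^^^^^^^^^^^^^^^^^^^^^^
  File "h.py", line 15, in fit
    s=least_squares(f,x0); return s.x,f(s.x)
    return func(*args, **kwargs)
    result = trf(vector_fun.fun, vector_fun.jac, x0, f0, J0, lb, ub, ftol, xtol,
                 gtol, max_nfev, x_scale, loss_function, tr_solver,
                 tr_options.copy(), verbose, cal
[... 1034 characters left out ...]
~~~^^^^^^^^^^^^^^^^^^^^^^^^^^^^^^
    return np.atleast_1d(self.fun(x))
                         ~~~~~~~~^^^
    return self.f(x, *self.args, **self.kwargs)
           ~~~~~~^^^^^^^^^^^^^^^^^^^^^^^^^^^^^^
  File "h.py", line 14, in <lambda>
    f=lambda q:np.concatenate([hullc(n,q[0],q[1],r,z0,z1)[0]-u for n,u in obs])
                               ~~~~~^^^^^^^^^^^^^^^^^^^^^
  File "h.py", line 11, in hullc
    P=np.vstack([proj(n,np.c_[k,np.full(64,z)]) for z in (z0,z1)]).astype(np.float32)
                 ~~~~^^^^^^^^^^^^^^^^^^^^^^^^^^
  File "h.py", line 7, in proj
    c=env.get_calibration(n); f=200/np.tan(np.radians(c["fov_y"]/2))
ValueError: time passes only in moves, steps and waits
```

Request:
play_rows(increments=[0.085, 0.03, -0.034, 0, 0, 0, 0, 0.085, 0.06, -0.068, 0, 0, 0, 0, 0.085, 0.09, -0.102, 0, 0, 0, 0, 0.085, 0.12, -0.136, 0, 0, 0, 0, 0.085, 0.15, -0.17, 0, 0, 0, 0, 0.085, 0.18, -0.204, 0, 0, 0, 0, 0.085, 0.21, -0.238, 0, 0, 0, 0, 0.085, 0.24, -0.272, -0.02, 0, 0, 0, 0.085, 0.27, -0.306, -0.06, 0, 0, 0, 0.085, 0.27, -0.306, -0.09, 0, 0, 0], force=40)

```text
clock: 1.1
eef_pos: [0.4461, 0.3436, 0.2135]
tool_rot: [0.0, 0.794, 0.608, 0.001]
wrist_force: [0.3, 0.7, 0.9]
finger_gap: 0.998
```

```bash
python3 - <<'E'
s=open("h.py").read()
s=s.replace("def proj(","CAL={n:env.get_calibration(n) for n in('top','side')}\ndef proj(").replace("c=env.get_calibration(n); f","c=CAL[n]; f").replace("least_squares(f,x0)","least_squares(f,x0,diff_step=1e-3)").replace("(z0,z1)]).astype","(z0,z1)]).astype")
open("h.py","w").write(s)
E
python3 - <<'E'
from h import *
ims={n:env.get_image(n) for n in("top","side")}
for n in ims: cv2.imwrite(f"pics/{n}1.png",ims[n])
locate(ims,dict(a=(.4446,.3447),b=(.443,.136),c=(.5387,-.342),d=(.4354,-.1307)))
s=env.get_state(); print(s["clock"],s["eef_pos"],s["wrist_force"])
t=ims["top"][195:270,170:290]; q=ims["side"][140:290,180:380]
cv2.imwrite("pics/v1.png",np.hstack([cv2.resize(t,(480,300),interpolation=cv2.INTER_CUBIC),cv2.resize(q,(320,300))[:, :320]]))
E
```

```text
a top miss [278.90964307 230.56306239] 104.1875 58.68741173041053
a side [237.1 255.8] area 146 147 [0.4437 0.3446]
  -> [0.4437 0.3446] [-0. -0.]
b top [278.9 230.6] area 104 85 [0.4428 0.1405]
b side [292.4 221.3] area 175 176 [0.4414 0.137 ]
  -> [0.4416 0.1385] [ 0.49  0.3  -0.41  0.18]
c top [400.4 206.2] area 182 163 [ 0.539  -0.3424]
c side [366.5 156.9] area 187 177 [ 0.5392 -0.3437]
  -> [ 0.5389 -0.3428] [ 0.09  0.04 -0.08  0.11]
d top [347.7 231.8] area 170 161 [ 0.4354 -0.1292]
d side [352.5 176.6] area 239 233 [ 0.4357 -0.1306]
  -> [ 0.4353 -0.1297] [ 0.11  0.02 -0.08  0.14]
1.2 [0.44355633 0.34411554 0.20891137] [-0.42767843 -0.18890811 -0.09550399]
```

View pics/v1.png

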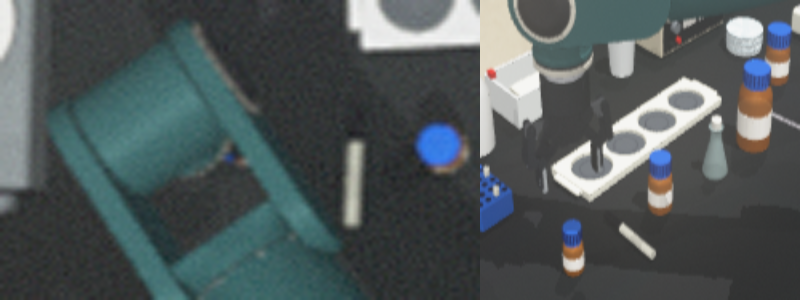

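The gripper hovers over a, with its fingertips straddling the cap in the side view. Descending.

Request:
play_rows(increments=[0.085, 0, 0, -0.03, 0, 0, 0, 0.085, 0, 0, -0.06, 0, 0, 0, 0.085, 0, 0, -0.08, 0, 0, 0, 0.085, 0, 0, -0.095, 0, 0, 0, 0.085, 0, 0, -0.095, 0, 0, 0, 0.085, 0, 0, -0.095, 0, 0, 0])

```text
clock: 1.8
eef_pos: [0.4442, 0.3468, 0.1203]
tool_rot: [-0.0, 0.793, 0.609, 0.001]
wrist_force: [0.3, 0.6, 0.4]
finger_gap: 0.996
```

```bash
python3 - <<'E'
from h import *
ims={n:env.get_image(n) for n in("side",)}
locate(ims,dict(a=(.4446,.3447)))
s=env.get_state(); print(s["clock"],s["eef_pos"],s["wrist_force"])
q=ims["side"][190:290,180:300]
cv2.imwrite("pics/v2.png",cv2.resize(q,None,fx=4,fy=4,interpolation=cv2.INTER_CUBIC))
E
```

```text
a side [237.1 255.8] area 145 147 [0.4438 0.3444]
  -> [0.4438 0.3444] [-0. -0.]
1.85 [0.44440541 0.346834   0.12060098] [0.06427754 0.72888932 1.14974486]
```

View pics/v2.png

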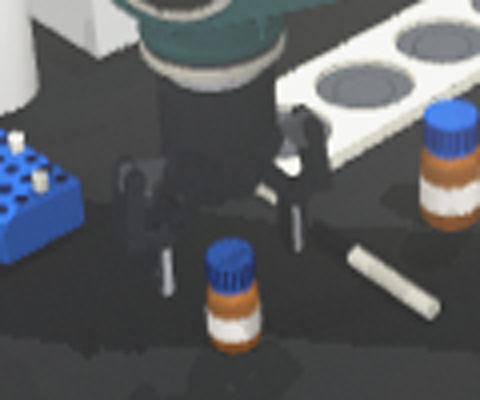

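The pads straddle a's cap symmetrically: their midpoint is at crop (231,251) and the cap centre at (230,264). I'll go down 4 mm and close.

Request:
play_rows(increments=[0.07, 0, 0, -0.004, 0, 0, 0, 0.05, 0, 0, -0.004, 0, 0, 0, 0.04, 0, 0, -0.004, 0, 0, 0, 0.03, 0, 0, -0.004, 0, 0, 0, 0.025, 0, 0, -0.004, 0, 0, 0, 0.02, 0, 0, -0.004, 0, 0, 0, 0.02, 0, 0, -0.004, 0, 0, 0, 0.02, 0, 0, -0.004, 0, 0, 0], force=40)

```text
clock: 2.65
eef_pos: [0.4443, 0.3463, 0.1154]
tool_rot: [0.0, 0.793, 0.609, 0.0]
wrist_force: [-0.0, 0.3, 5.2]
finger_gap: 0.368
```

```bash
python3 - <<'E'
from h import *
ims={n:env.get_image(n) for n in("side",)}
locate(ims,dict(a=(.4446,.3447)))
s=env.get_state(); print(s["clock"],s["eef_pos"],s["wrist_force"],s["finger_gap"])
E
```

```text
a side [237.7 255.7] area 131 147 [0.4428 0.3433]
  -> [0.4428 0.3433] [-0.  0.]
2.7 [0.44424223 0.34629939 0.11538267] [-0.6654675   1.14713709  5.11432121] 0.3632794293655436
```

Request:
play_rows(increments=[0.02, 0, 0, 0.01, 0, 0, 0, 0.02, 0, 0, 0.03, 0, 0, 0, 0.02, 0, 0, 0.06, 0, 0, 0, 0.02, 0, 0, 0.1, 0, 0, 0, 0.02, 0, 0, 0.13, 0, 0, 0, 0.02, 0, 0, 0.14, 0, 0, 0, 0.02, 0, 0, 0.14, 0, 0, 0])

```text
clock: 3.4
eef_pos: [0.4442, 0.3463, 0.2563]
tool_rot: [0.0, 0.793, 0.609, 0.001]
wrist_force: [0.2, 0.1, -0.7]
finger_gap: 0.363
```

```bash
cat > pads.py <<'E'
from h import *
S=8
def padmodel(n,x,y,box):
    x0,x1,y0,y1=box; t=np.linspace(0,2*np.pi,90,endpoint=False); M=[]
    for r,z in((.0405,.007),(.042,.014)):
        p=proj(n,np.c_[x+r*np.cos(t),y+r*np.sin(t),np.full(90,z)])
        m=np.zeros(((y1-y0)*S,(x1-x0)*S),np.uint8); cv2.fillConvexPoly(m,np.round(((p-[x0,y0]+.5)*S-.5)*16).astype(np.int32),1,shift=4); M.append(m)
    yy,xx=np.nonzero(M[0]&M[1]); return np.array([xx.mean(),yy.mean()])/S+.5/S-.5+[x0,y0],len(xx)/S/S
def pads(n,im,thr=172):
    box=x0,x1,y0,y1=(250,370,165,215) if n=="top" else (220,340,170,245)
    g=cv2.cvtColor(im,cv2.COLOR_BGR2GRAY)[y0:y1,x0:x1]
    up=cv2.resize(g,None,fx=S,fy=S,interpolation=cv2.INTER_LINEAR); k,l,st,c=cv2.connectedComponentsWithStats((up<thr).astype(np.uint8)); out=[]
    for i in range(1,k):
        if 150<st[i,4]/S/S<500 and st[i,0]>0 and st[i,1]>0:
            u=c[i]/S+.5/S-.5+[x0,y0]
            q=least_squares(lambda q:padmodel(n,*q,box)[0]-u,(.61,.03),diff_step=2e-2).x
            q=least_squares(lambda p:padmodel(n,*p,box)[0]-u,q,diff_step=2e-2).x
            print(n,u.round(2),round(st[i,4]/S/S),round(padmodel(n,*q,box)[1]),q.round(4)); out.append(q)
    return np.array(out)
E
python3 - <<'E'
from pads import *
for n in("top","side"): pads(n,cv2.imread(f"pics/{n}1.png"))
ims={n:env.get_image(n) for n in("top","side")}
for n in ims: cv2.imwrite(f"pics/{n}2.png",ims[n])
pads("side",ims["side"])
locate(ims,dict(a=(.4446,.346,.14)))
s=env.get_state(); print(s["clock"],s["eef_pos"],s["wrist_force"],s["finger_gap"])
E
```

```text
top [342.37 189.62] 288 298 [ 0.6169 -0.1166]
top [319.46 190.72] 287 299 [ 0.6122 -0.0212]
top [296.59 191.77] 289 300 [0.6077 0.0738]
top [273.59 192.92] 290 301 [0.6028 0.1692]
side [308.36 189.88] 163 174 [ 0.6179 -0.1192]
side [290.19 200.1 ] 184 196 [ 0.6132 -0.0237]
side [308.36 189.89] 163 174 [ 0.6179 -0.1191]
side [290.2 200.1] 184 196 [ 0.6132 -0.0238]
side [270.59 211.14] 210 222 [0.6085 0.0718]
a top miss [278.91701555 230.56863038] 104.5 69.02374797547236
a side [234.7 212.3] area 137 160 [0.4412 0.3444]
  -> [0.4412 0.3444] [ 0. -0.]
3.5 [0.44377601 0.34594094 0.25346035] [-0.59797108  0.8216475  -1.31158013] 0.36481832709828316
```

Request:
play_rows(increments=[0.02, 0.0087, -0.0232, 0, 0, 0, -3.75, 0.02, 0.026, -0.0696, 0, 0, 0, -11.25, 0.02, 0.0433, -0.116, 0, 0, 0, -18.75, 0.02, 0.0606, -0.1625, 0, 0, 0, -26.25, 0.02, 0.0779, -0.2089, 0, 0, 0, -33.75, 0.02, 0.0952, -0.2553, 0, 0, 0, -41.25, 0.02, 0.1125, -0.3017, 0, 0, 0, -48.75, 0.02, 0.1298, -0.3482, 0, 0, 0, -56.25, 0.02, 0.1471, -0.3946, 0, 0, 0, -63.75, 0.02, 0.1644, -0.441, 0, 0, 0, -71.25])

```text
clock: 4.5
eef_pos: [0.6084, -0.0969, 0.2527]
tool_rot: [-0.0, 1.0, 0.03, -0.001]
wrist_force: [0.2, 0.7, -0.3]
finger_gap: 0.363
```

Request:
play_rows(increments=[0.02, 0.0065, -0.0172, 0, 0, 0, -2.8, 0.02, 0.0087, -0.0232, 0, 0, 0, -3.8, 0.02, 0.0087, -0.0232, -0.02, 0, 0, -3.8, 0.02, 0.0087, -0.0232, -0.06, 0, 0, -3.8, 0.02, 0.0087, -0.0232, -0.09, 0, 0, -3.8, 0.02, 0.0087, -0.0232, -0.11, 0, 0, -3.8, 0.02, 0.0087, -0.0232, -0.118, 0, 0, -3.8, 0.02, 0.0087, -0.0232, -0.118, 0, 0, -3.8, 0.02, 0.0087, -0.0232, -0.118, 0, 0, -3.8])

```text
clock: 5.4
eef_pos: [0.6175, -0.1176, 0.1379]
tool_rot: [0.0, 1.0, 0.001, 0.001]
wrist_force: [0.0, 0.2, 0.2]
finger_gap: 0.363
```

```bash
python3 - <<'E'
from h import *
ims={n:env.get_image(n) for n in("top","side")}
for n in ims: cv2.imwrite(f"pics/{n}3.png",ims[n])
locate(ims,dict(a=(.6174,-.1179,.022)))
s=env.get_state(); print(s["clock"],s["eef_pos"],s["tool_rot"],s["wrist_force"],s["finger_gap"])
q=ims["side"][120:240,240:400]
cv2.imwrite("pics/v3.png",cv2.resize(q,None,fx=4,fy=4,interpolation=cv2.INTER_CUBIC))
E
```

```text
a top miss [400.40870396 206.20613273] 179.875 56.3722162572667
a side miss [307.30230496 170.49793144] 52.875 82.49594151438214
5.5 [ 0.61758966 -0.11785384  0.13833161] [1.74621033e-04 9.99999558e-01 3.00246069e-04 8.73193494e-04] [ 0.81221439  0.06181797 -0.00479016] 0.36506277285711247
```

View pics/v3.png

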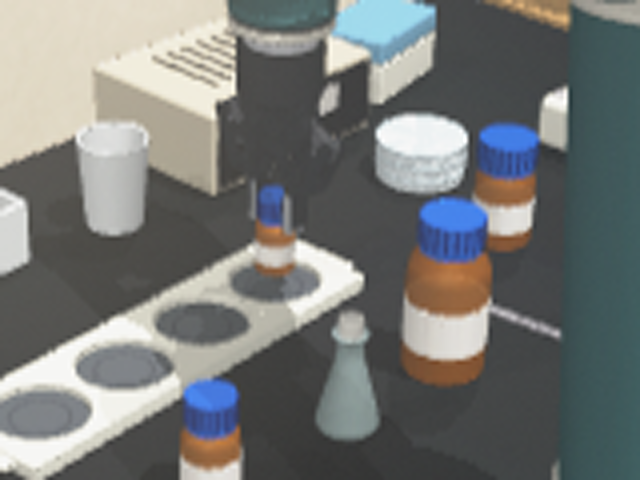

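Bottle a hangs upright just above pad 1 (crop (273,275)). Lowering gently.

Request:
play_rows(increments=[0.02, 0, 0, -0.006, 0, 0, 0, 0.02, 0, 0, -0.01, 0, 0, 0, 0.02, 0, 0, -0.012, 0, 0, 0, 0.02, 0, 0, -0.0135, 0, 0, 0, 0.02, 0, 0, -0.0145, 0, 0, 0, 0.02, 0, 0, -0.015, 0, 0, 0, 0.02, 0, 0, -0.015, 0, 0, 0])

```text
clock: 6.2
eef_pos: [0.6173, -0.1181, 0.1224]
tool_rot: [0.0, 1.0, 0.0, 0.0]
wrist_force: [-2.0, 0.8, 4.8]
finger_gap: 0.362
```

Request:
play_rows(increments=[0.034, 0, 0, 0, 0, 0, 0, 0.038, 0, 0, 0, 0, 0, 0, 0.044, 0, 0, 0, 0, 0, 0, 0.052, 0, 0, 0, 0, 0, 0, 0.06, 0, 0, 0, 0, 0, 0, 0.06, 0, 0, 0.02, 0, 0, 0, 0.06, 0, 0, 0.06, 0, 0, 0, 0.06, 0, 0, 0.1, 0, 0, 0, 0.07, 0, 0, 0.14, 0, 0, 0, 0.07, 0, 0, 0.14, 0, 0, 0])

```text
clock: 7.2
eef_pos: [0.6183, -0.1183, 0.2684]
tool_rot: [0.001, 1.0, 0.0, 0.004]
wrist_force: [-0.3, -0.2, -0.0]
finger_gap: 0.818
```

Request:
play_rows(increments=[0.07, -0.022, 0.032, 0, 0, 0, 0, 0.07, -0.044, 0.064, 0, 0, 0, 0, 0.07, -0.066, 0.096, 0, 0, 0, 0, 0.07, -0.088, 0.128, 0, 0, 0, 0, 0.07, -0.11, 0.16, 0, 0, 0, 0, 0.07, -0.132, 0.192, 0, 0, 0, 0, 0.07, -0.154, 0.224, 0, 0, 0, 0, 0.07, -0.176, 0.2566, 0, 0, 0, 0, 0.07, -0.176, 0.2566, -0.04, 0, 0, 0, 0.07, -0.176, 0.2566, -0.06, 0, 0, 0])

```text
clock: 8.2
eef_pos: [0.44, 0.1394, 0.1997]
tool_rot: [0.0, 1.0, 0.001, -0.0]
wrist_force: [0.8, -1.0, -1.5]
finger_gap: 0.818
```

```bash
python3 - <<'E'
from h import *
ims={n:env.get_image(n) for n in("top","side")}
for n in ims: cv2.imwrite(f"pics/{n}4.png",ims[n])
locate(ims,dict(a=(.6174,-.1179,.007),b=(.4416,.1385),c=(.5389,-.3428),d=(.4353,-.13)))
s=env.get_state(); print(s["clock"],s["eef_pos"],s["tool_rot"],s["wrist_force"],s["finger_gap"])
E
```

```text
a top [343.7 186.7] area 65 55 [ 0.6201 -0.1185]
a side [309.  174.6] area 80 82 [ 0.6188 -0.1215]
  -> [ 0.619  -0.1199] [ 0.34  0.26 -0.37  0.13]
b top miss [347.69876748 231.78237675] 169.875 85.30412952555344
b side [292.3 221.4] area 168 177 [0.4412 0.1376]
  -> [0.4412 0.1376] [ 0. -0.]
c top [400.4 206.2] area 182 163 [ 0.539  -0.3424]
c side [366.5 156.9] area 187 177 [ 0.5392 -0.3436]
  -> [ 0.5389 -0.3428] [ 0.08  0.03 -0.08  0.1 ]
d top [347.7 231.8] area 170 161 [ 0.4354 -0.1292]
d side [352.5 176.6] area 240 233 [ 0.4357 -0.1306]
  -> [ 0.4353 -0.1297] [ 0.12  0.03 -0.09  0.14]
8.3 [0.43998684 0.13859948 0.19903049] [ 5.11139500e-04  9.99997755e-01  4.15582896e-04 -2.01393501e-03] [-1.00320725 -0.80139853  0.73198695] 0.8185533267147529
```

Request:
play_rows(increments=[0.08, 0, 0, -0.02, 0, 0, 0, 0.08, 0, 0, -0.045, 0, 0, 0, 0.08, 0, 0, -0.06, 0, 0, 0, 0.07, 0, 0, -0.07, 0, 0, 0, 0.06, 0, 0, -0.07, 0, 0, 0, 0.05, 0, 0, -0.07, 0, 0, 0, 0.04, 0, 0, -0.07, 0, 0, 0, 0.03, 0, 0, -0.07, 0, 0, 0, 0.025, 0, 0, -0.07, 0, 0, 0, 0.025, 0, 0, -0.07, 0, 0, 0], force=45)

```text
clock: 9.3
eef_pos: [0.4415, 0.1387, 0.1332]
tool_rot: [-0.0, 1.0, 0.0, 0.001]
wrist_force: [-2.2, -0.3, 5.6]
finger_gap: 0.457
```

```bash
python3 - <<'E'
from h import *
ims={n:env.get_image(n) for n in("side",)}
locate(ims,dict(b=(.4416,.1385)))
s=env.get_state(); print(s["clock"],s["eef_pos"],s["tool_rot"],s["wrist_force"],s["finger_gap"])
E
```

```text
b side [290.  221.3] area 121 177 [0.4465 0.1416]
  -> [0.4465 0.1416] [ 0. -0.]
9.35 [0.44150619 0.13872234 0.13314815] [-2.12606063e-04  9.99999774e-01  8.42290678e-05  6.32038604e-04] [-1.4721736  -1.08700313  4.53690848] 0.45731885384764187
```

Request:
play_rows(increments=[0.025, 0, 0, 0.01, 0, 0, 0, 0.025, 0, 0, 0.03, 0, 0, 0, 0.025, 0, 0, 0.06, 0, 0, 0, 0.025, 0, 0, 0.1, 0, 0, 0, 0.025, 0, 0, 0.13, 0, 0, 0, 0.025, 0.014, -0.013, 0.14, 0, 0, 0, 0.025, 0.044, -0.041, 0.14, 0, 0, 0, 0.025, 0.076, -0.071, 0.14, 0, 0, 0, 0.025, 0.108, -0.101, 0.14, 0, 0, 0, 0.025, 0.14, -0.131, 0.14, 0, 0, 0])

```text
clock: 10.35
eef_pos: [0.5823, 0.0061, 0.2731]
tool_rot: [0.0, 1.0, 0.0, 0.001]
wrist_force: [-0.3, 1.2, -0.8]
finger_gap: 0.449
```

Request:
play_rows(increments=[0.025, 0.023, -0.022, 0, 0, 0, 0, 0.025, 0.0305, -0.029, 0, 0, 0, 0, 0.025, 0.0305, -0.029, -0.02, 0, 0, 0, 0.025, 0.0305, -0.029, -0.06, 0, 0, 0, 0.025, 0.0305, -0.029, -0.09, 0, 0, 0, 0.025, 0.0305, -0.029, -0.115, 0, 0, 0, 0.025, 0.0305, -0.029, -0.123, 0, 0, 0, 0.025, 0.0305, -0.029, -0.128, 0, 0, 0, 0.025, 0.0305, -0.029, -0.1305, 0, 0, 0, 0.025, 0.0305, -0.029, -0.132, 0, 0, 0])

```text
clock: 11.35
eef_pos: [0.6121, -0.0214, 0.1412]
tool_rot: [0.0, 1.0, 0.0, 0.001]
wrist_force: [-0.3, -0.1, -0.7]
finger_gap: 0.45
```

Request:
play_rows(increments=[0.025, 0, 0, -0.0005, 0, 0, 0, 0.025, 0, 0, -0.001, 0, 0, 0, 0.025, 0, 0, -0.001, 0, 0, 0])

```text
clock: 11.65
eef_pos: [0.612, -0.0214, 0.1402]
tool_rot: [0.0, 1.0, 0.0, 0.001]
wrist_force: [-2.6, 0.2, 5.3]
finger_gap: 0.454
```

```bash
python3 - <<'E'
from h import *
ims={n:env.get_image(n) for n in("top","side")}
for n in ims: cv2.imwrite(f"pics/{n}5.png",ims[n])
locate(ims,dict(a=(.6174,-.1179,.007),b=(.612,-.0215,.007)))
s=env.get_state(); print(s["clock"],s["eef_pos"],s["tool_rot"],s["wrist_force"],s["finger_gap"])
q=ims["side"][120:240,240:400]
cv2.imwrite("pics/v5.png",cv2.resize(q,None,fx=4,fy=4,interpolation=cv2.INTER_CUBIC))
E
```

```text
a top [344.6 187. ] area 51 55 [ 0.6187 -0.1218]
a side [308.9 174.6] area 79 82 [ 0.619  -0.1213]
  -> [ 0.6189 -0.1216] [-0.07 -0.06  0.08 -0.01]
b top miss [344.56903444 187.04412669] 50.8125 86.5579494968988
b side [288.3 180.5] area 87 132 [ 0.6184 -0.0198]
  -> [ 0.6184 -0.0198] [ 0. -0.]
11.75 [ 0.6119985  -0.02147154  0.14022126] [3.81023939e-05 9.99999770e-01 2.99628257e-05 6.76496187e-04] [-2.5217034  -0.09379089  5.48800653] 0.45322663347455916
```

View pics/v5.png

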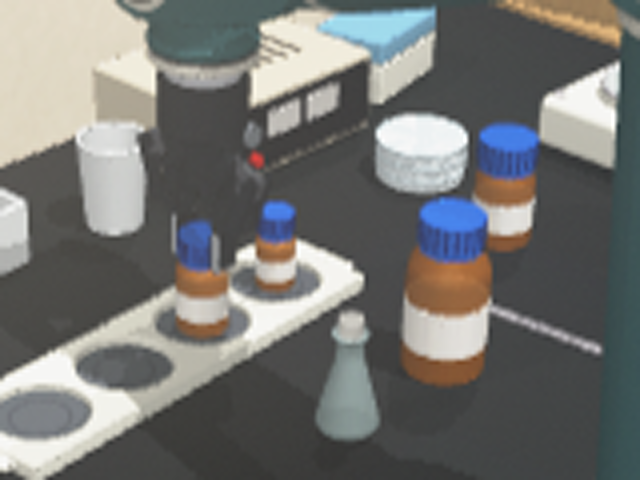

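Bottle b is down upright on pad 2 with a contact force of about 5 N, and a is standing on pad 1. I'll release b, then go to c at (0.539, −0.343).

Request:
play_rows(increments=[0.042, 0, 0, 0, 0, 0, 0, 0.046, 0, 0, 0, 0, 0, 0, 0.052, 0, 0, 0, 0, 0, 0, 0.06, 0, 0, 0, 0, 0, 0, 0.07, 0, 0, 0, 0, 0, 0, 0.07, 0, 0, 0.02, 0, 0, 0, 0.07, 0, 0, 0.06, 0, 0, 0, 0.07, 0, 0, 0.1, 0, 0, 0, 0.08, 0, 0, 0.12, 0, 0, 0, 0.08, 0, 0, 0.12, 0, 0, 0])

```text
clock: 12.75
eef_pos: [0.6124, -0.0215, 0.2627]
tool_rot: [0.0, 1.0, 0.0, 0.003]
wrist_force: [-0.1, 1.2, 0.2]
finger_gap: 0.935
```

Request:
play_rows(increments=[0.085, -0.009, -0.04, 0, 0, 0, 0, 0.085, -0.018, -0.08, 0, 0, 0, 0, 0.085, -0.027, -0.12, 0, 0, 0, 0, 0.085, -0.036, -0.16, 0, 0, 0, 0, 0.085, -0.045, -0.2, 0, 0, 0, 0, 0.085, -0.054, -0.24, 0, 0, 0, 0, 0.085, -0.063, -0.28, 0, 0, 0, 0, 0.085, -0.073, -0.3208, 0, 0, 0, 0, 0.085, -0.073, -0.3208, -0.03, 0, 0, 0, 0.085, -0.073, -0.3208, -0.04, 0, 0, 0])

```text
clock: 13.75
eef_pos: [0.5375, -0.3427, 0.2151]
tool_rot: [-0.001, 1.0, -0.001, -0.002]
wrist_force: [0.4, 0.2, -0.6]
finger_gap: 0.991
```

```bash
python3 - <<'E'
from h import *
ims={n:env.get_image(n) for n in("top","side")}
for n in ims: cv2.imwrite(f"pics/{n}6.png",ims[n])
locate(ims,dict(a=(.6174,-.1179,.007),b=(.612,-.0215,.007),c=(.5389,-.3428),d=(.4353,-.13)))
s=env.get_state(); print(s["clock"],s["eef_pos"],s["tool_rot"],s["wrist_force"],s["finger_gap"])
E
```

```text
a top [343.8 186.7] area 66 55 [ 0.6201 -0.1188]
a side [308.7 174.4] area 81 82 [ 0.6203 -0.1216]
  -> [ 0.6197 -0.1198] [ 0.26  0.1  -0.22  0.22]
b top [319.7 187.6] area 96 87 [ 0.614  -0.0216]
b side [290.3 180.5] area 135 132 [ 0.614  -0.0251]
  -> [ 0.6134 -0.023 ] [ 0.37  0.15 -0.31  0.27]
c top miss [398.84578207 208.54173989] 71.125 162.57573247677647
c side [365.5 156.9] area 158 177 [ 0.5418 -0.3411]
  -> [ 0.5418 -0.3411] [0. 0.]
d top [347.7 231.9] area 150 161 [ 0.4348 -0.1291]
d side [352.5 176.9] area 228 233 [ 0.4347 -0.1293]
  -> [ 0.4347 -0.1292] [ 0.03  0.02 -0.03  0.01]
13.85 [ 0.53814087 -0.34147248  0.21637166] [-1.21957847e-03  9.99997895e-01  1.35513315e-04 -1.64423454e-03] [-8.47848062e-01 -7.18151678e-04  8.64430638e-01] 0.9982708226411444
```

Request:
play_rows(increments=[0.085, 0, 0, -0.02, 0, 0, 0, 0.085, 0, 0, -0.045, 0, 0, 0, 0.085, 0, 0, -0.065, 0, 0, 0, 0.085, 0, 0, -0.074, 0, 0, 0, 0.075, 0, 0, -0.074, 0, 0, 0, 0.065, 0, 0, -0.074, 0, 0, 0, 0.055, 0, 0, -0.074, 0, 0, 0, 0.045, 0, 0, -0.074, 0, 0, 0, 0.04, 0, 0, -0.074, 0, 0, 0, 0.04, 0, 0, -0.074, 0, 0, 0], force=50)

```text
clock: 14.85
eef_pos: [0.539, -0.3425, 0.1467]
tool_rot: [0.001, 1.0, 0.0, 0.001]
wrist_force: [-2.5, 0.3, 7.2]
finger_gap: 0.619
```

Request:
play_rows(increments=[0.04, 0, 0, 0.01, 0, 0, 0, 0.04, 0, 0, 0.03, 0, 0, 0, 0.04, 0, 0, 0.06, 0, 0, 0, 0.04, 0, 0, 0.1, 0, 0, 0, 0.04, 0, 0, 0.13, 0, 0, 0, 0.04, 0.003, 0.02, 0.14, 0, 0, 0, 0.04, 0.01, 0.06, 0.14, 0, 0, 0, 0.04, 0.016, 0.1, 0.14, 0, 0, 0, 0.04, 0.023, 0.142, 0.14, 0, 0, 0, 0.04, 0.03, 0.185, 0.14, 0, 0, 0])

```text
clock: 15.85
eef_pos: [0.5683, -0.1549, 0.2848]
tool_rot: [-0.0, 1.0, -0.0, -0.0]
wrist_force: [1.3, -0.1, -1.2]
finger_gap: 0.618
```

Request:
play_rows(increments=[0.04, 0.007, 0.042, 0, 0, 0, 0, 0.04, 0.014, 0.084, 0, 0, 0, 0, 0.04, 0.021, 0.126, 0, 0, 0, 0, 0.04, 0.028, 0.168, 0, 0, 0, 0, 0.04, 0.034, 0.208, 0, 0, 0, 0, 0.04, 0.0376, 0.232, 0, 0, 0, 0, 0.04, 0.0376, 0.232, 0, 0, 0, 0, 0.04, 0.0376, 0.232, -0.03, 0, 0, 0, 0.04, 0.0376, 0.232, -0.07, 0, 0, 0, 0.04, 0.0376, 0.232, -0.1, 0, 0, 0])

```text
clock: 16.85
eef_pos: [0.6053, 0.0748, 0.1827]
tool_rot: [0.0, 1.0, 0.0, -0.001]
wrist_force: [-0.1, 0.5, -2.3]
finger_gap: 0.621
```

Request:
play_rows(increments=[0.04, 0, 0, -0.015, 0, 0, 0, 0.04, 0, 0, -0.023, 0, 0, 0, 0.04, 0, 0, -0.028, 0, 0, 0, 0.04, 0, 0, -0.0305, 0, 0, 0, 0.04, 0, 0, -0.032, 0, 0, 0, 0.04, 0, 0, -0.033, 0, 0, 0, 0.04, 0, 0, -0.033, 0, 0, 0])

```text
clock: 17.55
eef_pos: [0.6067, 0.0749, 0.1537]
tool_rot: [-0.0, 1.0, 0.0, 0.001]
wrist_force: [-3.5, 0.3, 6.6]
finger_gap: 0.619
```

Request:
play_rows(increments=[0.056, 0, 0, 0, 0, 0, 0, 0.06, 0, 0, 0, 0, 0, 0, 0.066, 0, 0, 0, 0, 0, 0, 0.074, 0, 0, 0, 0, 0, 0, 0.08, 0, 0, 0, 0, 0, 0, 0.08, 0, 0, 0.02, 0, 0, 0, 0.08, 0, 0, 0.06, 0, 0, 0, 0.08, 0, 0, 0.1, 0, 0, 0, 0.085, 0, 0, 0.13, 0, 0, 0, 0.085, 0, 0, 0.13, 0, 0, 0])

```text
clock: 18.55
eef_pos: [0.6071, 0.0749, 0.287]
tool_rot: [-0.0, 1.0, 0.0, 0.003]
wrist_force: [0.2, -0.1, 0.0]
finger_gap: 0.994
```

Request:
play_rows(increments=[0.085, -0.022, -0.026, 0, 0, 0, 0, 0.085, -0.048, -0.057, 0, 0, 0, 0, 0.085, -0.074, -0.088, 0, 0, 0, 0, 0.085, -0.1, -0.119, 0, 0, 0, 0, 0.085, -0.126, -0.15, 0, 0, 0, 0, 0.085, -0.152, -0.18, 0, 0, 0, 0, 0.085, -0.172, -0.2039, 0, 0, 0, 0, 0.085, -0.172, -0.2039, 0, 0, 0, 0, 0.085, -0.172, -0.2039, 0, 0, 0, 0])

```text
clock: 19.45
eef_pos: [0.434, -0.1294, 0.2815]
tool_rot: [-0.0, 1.0, -0.001, 0.0]
wrist_force: [1.0, -0.3, -0.8]
finger_gap: 0.989
```

```bash
python3 - <<'E'
from h import *
from pads import pads
ims={n:env.get_image(n) for n in("top","side")}
for n in ims: cv2.imwrite(f"pics/{n}7.png",ims[n])
locate(ims,dict(a=(.6174,-.1179,.007),b=(.612,-.0215,.007),c=(.6066,.0745,.007),d=(.4353,-.13)))
s=env.get_state(); print(s["clock"],s["eef_pos"],s["tool_rot"],s["wrist_force"],s["finger_gap"])
q=ims["side"][110:245,220:400]; t=ims["top"][160:250,240:420]
cv2.imwrite("pics/v7.png",np.hstack([cv2.resize(q,(400,300),interpolation=cv2.INTER_CUBIC),cv2.resize(t,(400,300),fx=0,fy=0,interpolation=cv2.INTER_CUBIC)]))
E
```

```text
a top [343.8 186.7] area 58 55 [ 0.6202 -0.1188]
a side [308.5 174.6] area 76 82 [ 0.6198 -0.1202]
  -> [ 0.6198 -0.1194] [ 0.15  0.11 -0.16  0.07]
b top [319.8 187.5] area 88 87 [ 0.6143 -0.0216]
b side [290.2 180.7] area 126 132 [ 0.6134 -0.0238]
  -> [ 0.6135 -0.0227] [ 0.26  0.18 -0.26  0.1 ]
c top [294.8 189.1] area 162 158 [0.606  0.0772]
c side [269.6 188.5] area 245 239 [0.6066 0.0757]
  -> [0.606  0.0766] [ 0.16  0.01 -0.1   0.16]
d top miss [343.81902583 186.65594726] 58.0625 160.58998292242177
d side [352.8 176.6] area 241 233 [ 0.4352 -0.1312]
  -> [ 0.4352 -0.1312] [ 0. -0.]
19.55 [ 0.43460747 -0.12872063  0.28155004] [-1.47375860e-04  9.99999945e-01  2.54906739e-04 -1.55727708e-04] [ 0.98191469  0.00703977 -0.03542932] 0.9969123606353099
```

View pics/v7.png

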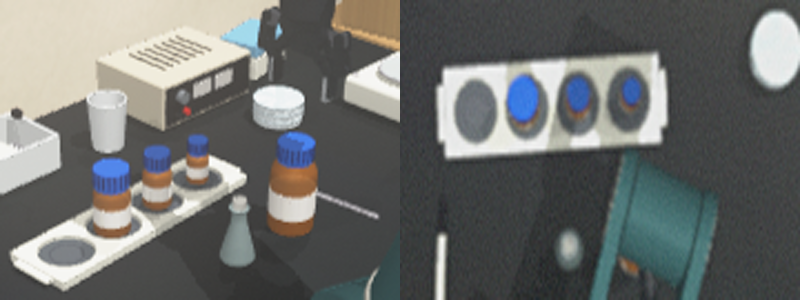

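The side crop shows a, b and c standing in order in the tray, with the flask undisturbed at crop (238,235). Bottle c sits about 3–4 mm towards +y, and I'll mend that later. Now grasping d.

Request:
play_rows(increments=[0.085, 0, 0.001, -0.03, 0, 0, 0, 0.085, 0, 0.001, -0.065, 0, 0, 0, 0.085, 0, 0.001, -0.09, 0, 0, 0, 0.085, 0, 0.001, -0.099, 0, 0, 0, 0.075, 0, 0.001, -0.099, 0, 0, 0, 0.065, 0, 0.001, -0.099, 0, 0, 0, 0.055, 0, 0.001, -0.099, 0, 0, 0, 0.045, 0, 0.001, -0.099, 0, 0, 0, 0.04, 0, 0.001, -0.099, 0, 0, 0, 0.04, 0, 0.001, -0.099, 0, 0, 0], force=60)

```text
clock: 20.55
eef_pos: [0.4347, -0.1283, 0.1847]
tool_rot: [0.0, 1.0, 0.0, 0.001]
wrist_force: [-2.6, 1.0, 7.4]
finger_gap: 0.618
```

Request:
play_rows(increments=[0.04, 0, 0, 0.01, 0, 0, 0, 0.04, 0, 0, 0.03, 0, 0, 0, 0.04, 0, 0, 0.06, 0, 0, 0, 0.04, 0, 0, 0.09, 0, 0, 0, 0.04, 0, 0, 0.12, 0, 0, 0, 0.04, 0, 0, 0.14, 0, 0, 0, 0.04, 0, 0, 0.14, 0, 0, 0])

```text
clock: 21.25
eef_pos: [0.4346, -0.1283, 0.3265]
tool_rot: [0.001, 1.0, 0.0, 0.002]
wrist_force: [0.1, -0.0, -4.5]
finger_gap: 0.613
```

Request:
play_rows(increments=[0.04, 0.01, 0.018, 0, 0, 0, 0, 0.04, 0.028, 0.05, 0, 0, 0, 0, 0.04, 0.048, 0.085, 0, 0, 0, 0, 0.04, 0.068, 0.12, 0, 0, 0, 0, 0.04, 0.088, 0.155, 0, 0, 0, 0, 0.04, 0.108, 0.19, 0, 0, 0, 0, 0.04, 0.128, 0.226, 0, 0, 0, 0, 0.04, 0.148, 0.262, 0, 0, 0, 0, 0.04, 0.162, 0.286, 0, 0, 0, 0, 0.04, 0.168, 0.297, 0, 0, 0, 0])

```text
clock: 22.25
eef_pos: [0.6028, 0.1709, 0.321]
tool_rot: [0.0, 1.0, 0.001, -0.001]
wrist_force: [0.1, -0.4, -4.5]
finger_gap: 0.615
```

Request:
play_rows(increments=[0.04, 0, 0, 0, 0, 0, 0, 0.04, 0, 0, -0.02, 0, 0, 0, 0.04, 0, 0, -0.05, 0, 0, 0, 0.04, 0, 0, -0.08, 0, 0, 0, 0.04, 0, 0, -0.105, 0, 0, 0, 0.04, 0, 0, -0.12, 0, 0, 0, 0.04, 0, 0, -0.127, 0, 0, 0, 0.04, 0, 0, -0.13, 0, 0, 0, 0.04, 0, 0, -0.132, 0, 0, 0, 0.04, 0, 0, -0.133, 0, 0, 0])

```text
clock: 23.25
eef_pos: [0.6026, 0.169, 0.1917]
tool_rot: [-0.0, 1.0, 0.0, 0.001]
wrist_force: [-7.0, -0.8, 11.9]
finger_gap: 0.614
```

Request:
play_rows(increments=[0.04, 0, 0, -0.0005, 0, 0, 0, 0.04, 0, 0, -0.0005, 0, 0, 0])

```text
clock: 23.45
eef_pos: [0.6026, 0.169, 0.1918]
tool_rot: [-0.0, 1.0, 0.0, 0.001]
wrist_force: [-6.0, -1.3, 8.8]
finger_gap: 0.616
```

Request:
play_rows(increments=[0.056, 0, 0, 0, 0, 0, 0, 0.06, 0, 0, 0, 0, 0, 0, 0.066, 0, 0, 0, 0, 0, 0, 0.074, 0, 0, 0, 0, 0, 0, 0.08, 0, 0, 0, 0, 0, 0, 0.08, 0, 0, 0.02, 0, 0, 0, 0.08, 0, 0, 0.06, 0, 0, 0, 0.08, 0, 0, 0.1, 0, 0, 0, 0.085, 0, 0, 0.13, 0, 0, 0, 0.085, 0, 0, 0.13, 0, 0, 0])

```text
clock: 24.45
eef_pos: [0.6029, 0.169, 0.3246]
tool_rot: [-0.001, 1.0, 0.0, 0.003]
wrist_force: [0.5, 1.0, 0.8]
finger_gap: 0.994
```

Request:
play_rows(increments=[0.085, -0.03, 0.03, 0, 0, 0, 0, 0.085, -0.06, 0.06, 0, 0, 0, 0, 0.085, -0.09, 0.09, 0, 0, 0, 0, 0.085, -0.12, 0.12, 0, 0, 0, 0, 0.085, -0.15, 0.15, 0, 0, 0, 0, 0.085, -0.18, 0.18, 0, 0, 0, 0, 0.085, -0.21, 0.21, 0, 0, 0, 0, 0.085, -0.24, 0.24, 0, 0, 0, 0, 0.085, -0.26, 0.26, 0, 0, 0, 0, 0.085, -0.26, 0.26, 0, 0, 0, 0])

```text
clock: 25.45
eef_pos: [0.34, 0.4307, 0.3186]
tool_rot: [0.0, 1.0, 0.002, -0.0]
wrist_force: [-0.6, -1.0, 0.0]
finger_gap: 0.989
```

```bash
python3 - <<'E'
from h import *
ims={n:env.get_image(n) for n in("top","side")}
for n in ims: cv2.imwrite(f"pics/{n}8.png",ims[n])
locate(ims,dict(a=(.6174,-.1179,.007),b=(.612,-.0215,.007),c=(.6066,.0745,.007),d=(.6028,.169,.007)))
s=env.get_state(); print(s["clock"],s["eef_pos"],s["tool_rot"],s["wrist_force"],s["finger_gap"])
q=ims["side"][140:240,215:335]; t=ims["top"][165:215,250:370]
cv2.imwrite("pics/v8.png",np.vstack([cv2.resize(q,(400,333),interpolation=cv2.INTER_CUBIC),cv2.resize(t,(400,167),interpolation=cv2.INTER_CUBIC)]))
E
```

```text
a top [343.8 186.7] area 66 55 [ 0.6202 -0.1186]
a side [308.6 174.5] area 84 82 [ 0.6203 -0.1212]
  -> [ 0.6198 -0.1196] [ 0.25  0.1  -0.21  0.2 ]
b top [319.8 187.6] area 96 87 [ 0.614  -0.0216]
b side [290.3 180.5] area 139 132 [ 0.6139 -0.0248]
  -> [ 0.6135 -0.023 ] [ 0.33  0.14 -0.28  0.23]
c top [294.8 189.1] area 161 158 [0.606  0.0773]
c side [269.5 188.5] area 250 239 [0.6067 0.0756]
  -> [0.606  0.0766] [ 0.16 -0.01 -0.09  0.19]
d top [270.7 188.6] area 162 167 [0.6029 0.1694]
d side miss [250.10053    185.72524808] 138.5625 267.04129631316755
  -> [0.6029 0.1694] [ 0. -0.]
25.55 [0.34197491 0.42903417 0.31875808] [ 3.49504306e-04  9.99999674e-01  7.11284395e-04 -1.54241664e-04] [0.552846   0.69455141 0.26101329] 0.9977513313101458
```

View pics/v8.png

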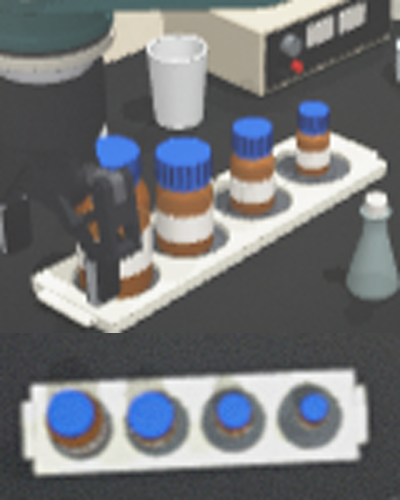

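All four stand upright in the right order. Relative to the pads in the images, the offsets in mm (x, y) are:

| Bottle | Offset |
|---|---|
| a | (+2.8, −2.0) |
| b | (+1.2, −0.7) |
| c | (−1.8, +3.6) |
| d | (0, 0) |

I'll recentre c and then a.

Request:
play_rows(increments=[0.085, 0.015, -0.02, 0, 0, 0, 0, 0.085, 0.044, -0.0585, 0, 0, 0, 0, 0.085, 0.073, -0.0975, 0, 0, 0, 0, 0.085, 0.102, -0.1365, 0, 0, 0, 0, 0.085, 0.131, -0.1755, 0, 0, 0, 0, 0.085, 0.16, -0.2145, 0, 0, 0, 0, 0.085, 0.189, -0.2535, 0, 0, 0, 0, 0.085, 0.218, -0.2925, 0, 0, 0, 0, 0.085, 0.248, -0.33, 0, 0, 0, 0, 0.085, 0.264, -0.3515, 0, 0, 0, 0])

```text
clock: 26.55
eef_pos: [0.6079, 0.073, 0.3186]
tool_rot: [0.0, 1.0, -0.002, -0.0]
wrist_force: [0.2, 0.6, 0.5]
finger_gap: 0.999
```

Request:
play_rows(increments=[0.085, 0, 0, 0, 0, 0, 0, 0.085, 0, 0, 0, 0, 0, 0, 0.085, 0, 0, -0.03, 0, 0, 0, 0.085, 0, 0, -0.06, 0, 0, 0, 0.085, 0, 0, -0.06, 0, 0, 0, 0.085, 0, 0, -0.06, 0, 0, 0])

```text
clock: 27.15
eef_pos: [0.6059, 0.0778, 0.2602]
tool_rot: [-0.0, 1.0, 0.0, -0.0]
wrist_force: [0.0, 0.3, 0.9]
finger_gap: 0.996
```

Request:
play_rows(increments=[0.085, 0, 0, -0.03, 0, 0, 0, 0.085, 0, 0, -0.07, 0, 0, 0, 0.085, 0, 0, -0.095, 0, 0, 0, 0.085, 0, 0, -0.105, 0, 0, 0, 0.075, 0, 0, -0.105, 0, 0, 0, 0.065, 0, 0, -0.105, 0, 0, 0, 0.055, 0, 0, -0.105, 0, 0, 0, 0.045, 0, 0, -0.105, 0, 0, 0, 0.04, 0, 0, -0.105, 0, 0, 0, 0.04, 0, 0, -0.105, 0, 0, 0], force=50)

```text
clock: 28.15
eef_pos: [0.6068, 0.0775, 0.1568]
tool_rot: [-0.0, 1.0, 0.0, 0.001]
wrist_force: [-5.0, -0.0, 9.9]
finger_gap: 0.616
```

Lift c 8 mm, shift it (+0.7, −3.5) mm, set it down again and release.

Request:
play_rows(increments=[0.04, 0, 0, 0.003, 0, 0, 0, 0.04, 0, 0, 0.008, 0, 0, 0, 0.04, 0.0007, -0.0035, 0.008, 0, 0, 0, 0.04, 0.0007, -0.0035, 0.008, 0, 0, 0, 0.04, 0.0007, -0.0035, 0.005, 0, 0, 0, 0.04, 0.0007, -0.0035, 0.003, 0, 0, 0, 0.04, 0.0007, -0.0035, 0.0015, 0, 0, 0, 0.04, 0.0007, -0.0035, 0.0005, 0, 0, 0, 0.04, 0.0007, -0.0035, 0, 0, 0, 0, 0.04, 0.0007, -0.0035, 0, 0, 0, 0])

```text
clock: 29.15
eef_pos: [0.607, 0.074, 0.1568]
tool_rot: [-0.0, 1.0, 0.0, 0.0]
wrist_force: [-14.2, -1.3, 26.0]
finger_gap: 0.616
```

Request:
play_rows(increments=[0.056, 0, 0, 0, 0, 0, 0, 0.06, 0, 0, 0, 0, 0, 0, 0.066, 0, 0, 0, 0, 0, 0, 0.074, 0, 0, 0, 0, 0, 0, 0.08, 0, 0, 0, 0, 0, 0, 0.08, 0, 0, 0.02, 0, 0, 0, 0.08, 0, 0, 0.06, 0, 0, 0, 0.08, 0, 0, 0.09, 0, 0, 0, 0.07, 0, 0, 0.1, 0, 0, 0, 0.07, 0, 0, 0.1, 0, 0, 0])

```text
clock: 30.15
eef_pos: [0.6073, 0.0739, 0.2558]
tool_rot: [-0.0, 1.0, 0.0, 0.001]
wrist_force: [-0.5, -0.6, 0.2]
finger_gap: 0.819
```

Request:
play_rows(increments=[0.07, 0.002, -0.04, 0, 0, 0, 0, 0.07, 0.0045, -0.08, 0, 0, 0, 0, 0.07, 0.007, -0.12, 0, 0, 0, 0, 0.07, 0.0095, -0.16, 0, 0, 0, 0, 0.07, 0.0112, -0.1919, 0, 0, 0, 0, 0.07, 0.0112, -0.1919, -0.03, 0, 0, 0, 0.07, 0.0112, -0.1919, -0.07, 0, 0, 0, 0.07, 0.0112, -0.1919, -0.09, 0, 0, 0, 0.07, 0.0112, -0.1919, -0.1, 0, 0, 0, 0.07, 0.0112, -0.1919, -0.1, 0, 0, 0])

```text
clock: 31.15
eef_pos: [0.6175, -0.1178, 0.1522]
tool_rot: [-0.0, 1.0, 0.0, -0.002]
wrist_force: [0.1, 0.4, 0.4]
finger_gap: 0.816
```

Request:
play_rows(increments=[0.07, 0, 0, -0.015, 0, 0, 0, 0.07, 0, 0, -0.025, 0, 0, 0, 0.07, 0, 0, -0.031, 0, 0, 0, 0.06, 0, 0, -0.031, 0, 0, 0, 0.05, 0, 0, -0.031, 0, 0, 0, 0.04, 0, 0, -0.031, 0, 0, 0, 0.03, 0, 0, -0.031, 0, 0, 0, 0.02, 0, 0, -0.031, 0, 0, 0, 0.02, 0, 0, -0.031, 0, 0, 0, 0.02, 0, 0, -0.031, 0, 0, 0], force=35)

```text
clock: 32.15
eef_pos: [0.6183, -0.1181, 0.1241]
tool_rot: [0.0, 1.0, 0.0, 0.0]
wrist_force: [-1.4, -0.3, 6.7]
finger_gap: 0.364
```

Request:
play_rows(increments=[0.02, 0, 0, 0.003, 0, 0, 0, 0.02, 0, 0, 0.008, 0, 0, 0, 0.02, -0.0017, 0.002, 0.008, 0, 0, 0, 0.02, -0.0017, 0.002, 0.008, 0, 0, 0, 0.02, -0.0017, 0.002, 0.006, 0, 0, 0, 0.02, -0.0017, 0.002, 0.004, 0, 0, 0, 0.02, -0.0017, 0.002, 0.0025, 0, 0, 0, 0.02, -0.0017, 0.002, 0.0015, 0, 0, 0, 0.02, -0.0017, 0.002, 0.001, 0, 0, 0, 0.02, -0.0017, 0.002, 0.001, 0, 0, 0])

```text
clock: 33.15
eef_pos: [0.6165, -0.116, 0.1243]
tool_rot: [-0.0, 1.0, 0.0, -0.0]
wrist_force: [-0.6, -0.2, -1.4]
finger_gap: 0.363
```

Request:
play_rows(increments=[0.02, 0, 0, -0.0005, 0, 0, 0, 0.02, 0, 0, -0.001, 0, 0, 0, 0.02, 0, 0, -0.001, 0, 0, 0])

```text
clock: 33.45
eef_pos: [0.6166, -0.1161, 0.1241]
tool_rot: [0.0, 1.0, 0.0, 0.0]
wrist_force: [-2.4, 0.8, 5.3]
finger_gap: 0.362
```

Contact at about 5 N. Releasing, then retreating to the robot's side at −y, so both views stay clear.

Request:
play_rows(increments=[0.034, 0, 0, 0, 0, 0, 0, 0.038, 0, 0, 0, 0, 0, 0, 0.044, 0, 0, 0, 0, 0, 0, 0.052, 0, 0, 0, 0, 0, 0, 0.06, 0, 0, 0, 0, 0, 0, 0.06, 0, 0, 0.02, 0, 0, 0, 0.06, 0, 0, 0.06, 0, 0, 0, 0.06, 0, 0, 0.1, 0, 0, 0, 0.07, 0, 0, 0.15, 0, 0, 0, 0.07, 0, 0, 0.19, 0, 0, 0])

```text
clock: 34.45
eef_pos: [0.6163, -0.116, 0.3164]
tool_rot: [0.0, 1.0, 0.0, 0.001]
wrist_force: [0.4, 0.4, 0.8]
finger_gap: 0.821
```

Request:
play_rows(increments=[0.07, -0.018, -0.03, 0, 0, 0, 0, 0.07, -0.036, -0.06, 0, 0, 0, 0, 0.07, -0.054, -0.09, 0, 0, 0, 0, 0.07, -0.072, -0.12, 0, 0, 0, 0, 0.07, -0.09, -0.15, 0, 0, 0, 0, 0.07, -0.108, -0.18, 0, 0, 0, 0, 0.07, -0.126, -0.21, 0, 0, 0, 0, 0.07, -0.144, -0.24, 0, 0, 0, 0, 0.07, -0.16, -0.26, 0, 0, 0, 0, 0.07, -0.16, -0.26, 0, 0, 0, 0])

```text
clock: 35.45
eef_pos: [0.4548, -0.3781, 0.3133]
tool_rot: [0.0, 1.0, -0.001, -0.0]
wrist_force: [-0.4, 0.6, 0.5]
finger_gap: 0.817
```

```bash
python3 - <<'E'
from h import *
from pads import padmodel
ims={n:env.get_image(n) for n in("top","side")}
for n in ims: cv2.imwrite(f"pics/{n}9.png",ims[n])
L=locate(ims,dict(a=(.6174,-.1179,.007),b=(.612,-.0215,.007),c=(.6066,.0745,.007),d=(.6028,.169,.007)))
P=dict(a=(.6174,-.1179),b=(.6127,-.0225),c=(.6081,.0728),d=(.6033,.1681))
for k in L: print(k,"off mm",((L[k]-P[k])*1e3).round(1))
s=env.get_state(); print(s["clock"],s["eef_pos"],s["wrist_force"])
q=ims["side"][140:240,215:335]; t=ims["top"][165:240,250:370]
cv2.imwrite("pics/v9.png",np.hstack([cv2.resize(q,(400,333),interpolation=cv2.INTER_CUBIC),cv2.resize(t,(400,333),interpolation=cv2.INTER_CUBIC)]))
E
```

```text
a top [343.2 186.9] area 66 55 [ 0.6193 -0.1163]
a side [308.4 174.7] area 81 82 [ 0.6195 -0.1192]
  -> [ 0.6188 -0.1174] [ 0.27  0.1  -0.23  0.23]
b top [319.8 187.6] area 96 87 [ 0.614  -0.0216]
b side [290.3 180.5] area 136 132 [ 0.6139 -0.0249]
  -> [ 0.6134 -0.023 ] [ 0.35  0.15 -0.29  0.24]
c top [295.6 189.1] area 164 158 [0.6061 0.0741]
c side [270.3 188.1] area 247 239 [0.6068 0.0721]
  -> [0.606  0.0733] [ 0.21  0.01 -0.13  0.22]
d top [270.7 188.6] area 162 167 [0.6029 0.1694]
d side [247.7 188.6] area 268 267 [0.6027 0.1679]
  -> [0.6026 0.1686] [ 0.19  0.08 -0.15  0.1 ]
a off mm [1.4 0.5]
b off mm [ 0.7 -0.5]
c off mm [-2.1  0.5]
d off mm [-0.7  0.5]
35.55 [ 0.45626661 -0.37625196  0.31337971] [0.11915736 0.14538299 0.9545723 ]
```

View pics/v9.png

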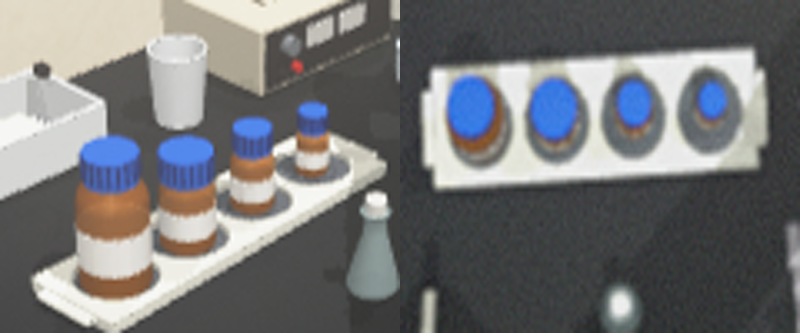

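All four stand upright and in order, within about 2 mm of the pad centres. The flask is untouched and the gripper is clear. Handing in.

```bash
python3 -c "
from workcell import env
print(env.sign_off())"
```

```text
the job is handed in; nothing more can be done
None
```

The four brown bottles stand upright in the tray in order of size: a, the smallest, on pad 1 nearest the balance, then b, c and d on pads 2, 3 and 4. I handed the job in at about 35.6 s on the robot's clock, and `sign_off` reports no verdict.

- **Centring:** the last two-camera check put each bottle within about 2 mm of its pad centre. The offsets in mm (x, y) are a (1.4, 0.5), b (0.7, −0.5), c (−2.1, 0.5) and d (−0.7, 0.5).
- **Corrections:** after the first placing, c was about 4 mm off and a about 3.4 mm off. I gripped each again and recentred it. c's remaining −2 mm in x is slightly more than the roughly 1 mm I aimed for.
- **Measurement doubt:** the two cameras disagreed by 1–4 mm in y over the bench. I took the mean and adjusted it against gripper contact.
- **Forces:** set-down contact was mostly 5–9 N. It peaked at about 12 N while lowering d, and at about 26 N upward (14 N sideways) when re-seating c. All of these are under the limits.
- **Surroundings:** the flask looked undisturbed in the last picture, and the gripper was clear of everything.

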